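Snap the food box lid shut, corner by corner

TASK

Snap the lid of the oblong food box shut: with a fingertip press down its four raised corner sections one after the other until each clicks and stays down, beginning at the corner with the pull tab and going round clockwise as seen from above. Only press: do not lift the box or push it away from its place. The square box is still cooling, so leave its lid up, and leave everything else on the worktop where it is.

Things in the scene. Friction and masses are not known exactly. Their poses are not given: they have to be found in the camera images.
- oblong_box: The oblong box to close: loose, 1 kg, white, grey lid 134 x 94 mm. Origin: centre of underside; x along the long side, z up. Lid rim, 26 mm wide: four L-shaped corner sections, split at mid-sides, each sliding up and down; tops 74 mm above the worktop raised, 66 mm shut; lid centre recessed, at 60 mm. The pull tab, a 26 mm wide tongue, sticks out 18 mm diagonally from the corner at +x +y.
- square_box: The square food box that stays as it is: same make and height, grey lid 100 x 100 mm, its four sections raised, with a like pull tab. Loose, about 1 kg. Origin at the centre of its underside. The two boxes may stand left or right.
- tab_corner_pad (a point): Middle of the top of the round thumb pad (22 mm wide) on the oblong box's corner section beside the pull tab, at +x +y of the oblong box's own frame; 16 mm in from both edges of the lid; moves with the section: 75.5 mm above the worktop when raised, 67.5 mm when shut.
- corner2_pad (a point): Middle of the top of the round thumb pad (22 mm wide) on the oblong box's corner section that comes second, next clockwise seen from above, at +x -y; 16 mm in from both edges of the lid; moves with the section: 75.5 mm above the worktop when raised, 67.5 mm when shut.
- corner3_pad (a point): Middle of the top of the round thumb pad (22 mm wide) on the oblong box's corner section that comes third, diagonally opposite the tab, at -x -y; 16 mm in from both edges of the lid; moves with the section: 75.5 mm above the worktop when raised, 67.5 mm when shut.
- corner4_pad (a point): Middle of the top of the round thumb pad (22 mm wide) on the oblong box's corner section that comes last, at -x +y; 16 mm in from both edges of the lid; moves with the section: 75.5 mm above the worktop when raised, 67.5 mm when shut.
- tab_corner (a joint): How far the oblong box's corner section beside the pull tab, at +x +y of the oblong box's own frame is pressed down, in m: 0 raised, 0.008 shut. A snap fit: it resists with about 9 N at first, less and less to the over-centre point at 0.005, then snaps down to 0.008 by itself and stays. Let go before 0.005 it springs back up.
- corner2 (a joint): How far the oblong box's corner section that comes second, next clockwise seen from above, at +x -y is pressed down, in m: 0 raised, 0.008 shut. A snap fit: it resists with about 9 N at first, less and less to the over-centre point at 0.005, then snaps down to 0.008 by itself and stays. Let go before 0.005 it springs back up.
- corner3 (a joint): How far the oblong box's corner section that comes third, diagonally opposite the tab, at -x -y is pressed down, in m: 0 raised, 0.008 shut. A snap fit: it resists with about 9 N at first, less and less to the over-centre point at 0.005, then snaps down to 0.008 by itself and stays. Let go before 0.005 it springs back up.
- corner4 (a joint): How far the oblong box's corner section that comes last, at -x +y is pressed down, in m: 0 raised, 0.008 shut. A snap fit: it resists with about 9 N at first, less and less to the over-centre point at 0.005, then snaps down to 0.008 by itself and stays. Let go before 0.005 it springs back up.
- square_c1 (a joint): How far one corner section of the square box is pressed down, in m: 0 raised (its start), 0.008 fully down; a spring of about 10 N holds it up.
- square_c2 (a joint): How far one corner section of the square box is pressed down, in m: 0 raised (its start), 0.008 fully down; a spring of about 10 N holds it up.
- square_c3 (a joint): How far one corner section of the square box is pressed down, in m: 0 raised (its start), 0.008 fully down; a spring of about 10 N holds it up.
- square_c4 (a joint): How far one corner section of the square box is pressed down, in m: 0 raised (its start), 0.008 fully down; a spring of about 10 N holds it up.
- teaspoon: Steel teaspoon, 130 mm long, lying flat beside the oblong box's long side, a bystander.
- lemon: Lemon, 71 x 53 x 51 mm, a bystander.
- garlic: Garlic bulb, 56 mm, a bystander.
- coffee_machine: Fixed coffee machine, about 210 x 330 mm and 365 mm high, at the back left, behind the left-hand box; its upright brew head cylinder comes nearest the middle. Origin at its underside. Keep the arm clear of it: when swinging from one side to the other pull the tool in towards the base first.
- mug: Blue striped mug, 93 mm high, a bystander.
- peeler: Pale peeler, 170 mm long, lying flat, a bystander.
- shaker: Small glass shaker with grey cap, 44 mm wide, 90 mm high, a bystander.

How it is judged:
On the way, in this order (a step that is already met when the one before it is completed fails the run):
1. section 1 (with the pull tab) has clicked shut (value of joint tab_corner above 0.0068 m), for 0.1 s.
2. section 2 (next clockwise) has clicked shut (value of joint corner2 above 0.0068 m), for 0.1 s.
3. section 3 (diagonally opposite the tab) has clicked shut (value of joint corner3 above 0.0068 m), for 0.1 s.
4. section 4 (last) has clicked shut (value of joint corner4 above 0.0068 m), for 0.1 s.
At the end, for the whole second after the job is handed in: All four sections of the oblong box are shut (at least 6.8 of 8 mm down), the box stands flat and still within 30 mm of where it was, the square box's sections are all up (under 2 mm) and it is within 20 mm of its place, and the bystanders are within 25 mm of theirs (value of joint each of tab_corner, corner2, corner3, corner4 above 0.0068 m and value of joint each of square_c1, square_c2, square_c3, square_c4 below 0.002 m and distance of oblong_box from where it was at the start of the episode below 0.03 m and height (world z) of oblong_box below 0.004 m and angle between oblong_box's own z axis and vertical below 0.05 rad and linear speed of oblong_box below 0.01 m/s and distance of square_box from where it was at the start of the episode below 0.02 m and distance of each of teaspoon, lemon, garlic, mug, peeler, shaker from where it was at the start of the episode below 0.025 m); the robot touches nothing.
It fails at once if the oblong box is lifted or tipped (height (world z) of oblong_box above 0.012 m or angle between oblong_box's own z axis and vertical above 0.2 rad).
It fails at once if the oblong box is pushed more than 40 mm from its place (distance of oblong_box from where it was at the start of the episode above 0.04 m).
It fails at once if the square box is moved, or a section of it is pressed down (distance of square_box from where it was at the start of the episode above 0.025 m or value of joint any of square_c1, square_c2, square_c3, square_c4 above 0.004 m).
It fails at once if a bystander is lifted or shoved away (distance of any of teaspoon, lemon, garlic, mug, peeler, shaker from where it was at the start of the episode above 0.03 m).
It also fails if it takes over 48 s, if anything falls off the work surface, if the arm or the gripper's body presses on something with over 40 N, if the wrist force passes 120 N, or if a joint passes its speed limit or range.

ROBOT

A 7-joint arm with a two-finger parallel gripper is mounted at the origin on a cart in front of the work surface, level with it; the furniture and walls round the work are solid. World frame = base frame: x ahead of the robot, y to its left, z up, the work surface at z = 0. Lengths are in m, angles in rad, forces in N, time in s.
With the tool pointing down it reaches from about 0.4 to 0.85 m from the base axis. Payload 4.4 kg.
Tool frame: the origin (TCP) lies midway between the tips of the shut fingers; the grasp point (between the pads) lies 19 mm behind it (r.hold_point_z is the z of the grasp point in the tool frame, in m); z points along the fingers, y is the line along which they close (so a half turn about z gives the same grasp; the last joint's range is limited). The gripper opens to 94 mm and grips with 3 to 60 N. Pads are 16 mm wide; open, the fingers measure 119 mm over their backs; the gripper's body (75 mm by 177 mm) begins 78 mm behind the grasp point.
Start: joints at [-1.271, 0.628, 0.038, 1.517, -0.027, 0.996, -0.02], TCP at [0.232, 0.607, 0.167] pointing down, gripper open.
Joint ranges: [-3.06, 3.06], [-0.37, 2.12], [-1.25, 1.32], [0.18, 2.47], [-1.1, 4.24], [0.23, 1.98], [-2.94, 2.94]. Speed limits (rad/s): [2.57, 2.57, 3.14, 3.14, 3.14, 3.14, 3.14].

INTERFACE

Orientations are given as a unit quaternion [x, y, z, w].
In Python, from plant import r gives the robot as it stands.
- The arm moves only by the tool drive_tool, never from a script. Its argument "increments" is a list of rows, each a list of 3 entries, a list of its own where there are three numbers: the shift along the world's x, y, z normalised to -1 to 1, where 1 is 0.2 m, then the turn, a rotation vector about the world's x, y, z normalised to -1 to 1, where 1 is 45 degrees, then the closure, from -1 (fully open) to 1 (shut), so that 0 is half open. In form: [[[x, y, z], [rx, ry, rz], gripper], ...]. A call has 1 to 5 rows; each row shifts and turns the commanded pose from where the row before left it; what a row does not reach is not made up. A row lasts 1/10 s, in which the tool goes at most 50 mm and 8.59 degrees, less where a joint would pass 70% of its speed; a pose out of reach is approached as far as the arm can. A call with a number of a shift or a turn outside -1 to 1 is refused whole. A call with a gripper value outside its range is refused whole. The fingers move at their own pace and stop on an object; "force" is the grip in N (left out, the last holds). Time passes only in rows, so rows that do not move let the fingers close. It gives the time, the measured TCP pose, the force, the opening and the grip force at its end, in the units of the state.
- r.get_obs(): the state, without advancing time (a new reading comes with each control period).
- r.grab_frame(name): name is "side" or "top" or "wrist"; returns (picture, depth): 480x640x3 uint8, red, green, blue; 480x640 float32, m along the optical axis (not along the pixel's ray), 0 where there is no reading.
- r.calibration(name): a dict with "intrinsics" (3x3 intrinsics, pixels), "R" (3x3) and "t" (3): a world point X has camera coordinates R X + t. Camera axes: x right, y down, z forward; pixel columns grow to the right and rows downward; lengths in m; the calibration is good to about 2 mm. A picture is of the moment at which its call begins: read the wrist's pose just before it. calibration takes no time and is no camera call; for the wrist camera it gives the pose at the moment of the call.
- r.hand_in(): hands the job in; it is judged then, once.
The state is a dict: "time_s": time; "joints": joint angles; "dq": joint speeds; "joint_torque": joint torques, N m; "position": TCP position; "tool_rot": TCP orientation; "contact_force": force on the tool from outside, world axes, zero at the start; "ft_torque": the same for the moment, N m; "gripper_width": finger opening in m; "grip_force": force on a finger pad.
Only numpy, scipy, OpenCV 4.12 (cv2) and the standard library are available. Lean on these libraries where they do the work, as an engineer would, in place of code of your own. Each camera call takes 0.05 s, during which the arm holds its last target. There are 200 camera calls.

## Working session

There is one attempt and no reset: what is moved stays moved. The work goes in short steps, Python scripts to look and compute and a tool call to move; the robot and the scene stay as the last step left them, time stands still between calls to the robot, and variables do not carry over. Pictures are saved under pics/ and viewed, at most 10 in all, crops included, and the job is handed in when it is done.

Besides the shell and the picture viewer there is one more tool, called after ">>>" as name(argument=value, ...), one argument or row to a line, values as JSON. drive_tool: Moves the arm, as the interface text tells. Its arguments: {"type":"object","properties":{"increments":{"type":"array","items":{"type":"array"}},"force":{"type":"number"}},"required":["increments"]}

```bash
mkdir -p pics; python3 - <<'E'
from plant import r
import cv2,numpy as np
o=r.get_obs();print({k:np.round(v,3) for k,v in o.items()})
for n in("top","side"):
    im,d=r.grab_frame(n);cv2.imwrite(f"pics/{n}.png",im[:,:,::-1]);np.savez(f"{n}.npz",im=im,d=d,**r.calibration(n))
    c=r.calibration(n);print(n,np.round(c["intrinsics"],1).tolist(),np.round(-c["R"].T@c["t"],3))
E
```

```text
{'time_s': np.float64(0.0), 'joints': array([-1.271,  0.629,  0.038,  1.518, -0.027,  0.996, -0.02 ]), 'dq': array([ 0.001,  0.   , -0.001, -0.   ,  0.001, -0.001, -0.002]), 'joint_torque': array([ 1.0000e-03, -5.4973e+01,  1.1430e+00, -1.8664e+01, -5.2000e-02,
        2.4000e-02,  0.0000e+00]), 'position': array([0.232, 0.606, 0.166]), 'tool_rot': array([ 0.182,  0.983, -0.001, -0.   ]), 'contact_force': array([0.593, 0.09 , 0.457]), 'ft_torque': array([-0.006, -0.011, -0.021]), 'grip_force': np.float64(0.0), 'gripper_width': np.float64(0.094)}
top [[568.4, 0.0, 325.8], [0.0, 568.4, 233.0], [0.0, 0.0, 1.0]] [ 0.    -0.16   1.583]
side [[612.8, 0.0, 320.1], [0.0, 612.8, 231.1], [0.0, 0.0, 1.0]] [-0.595 -0.358  1.24 ]
```

View pics/top.png

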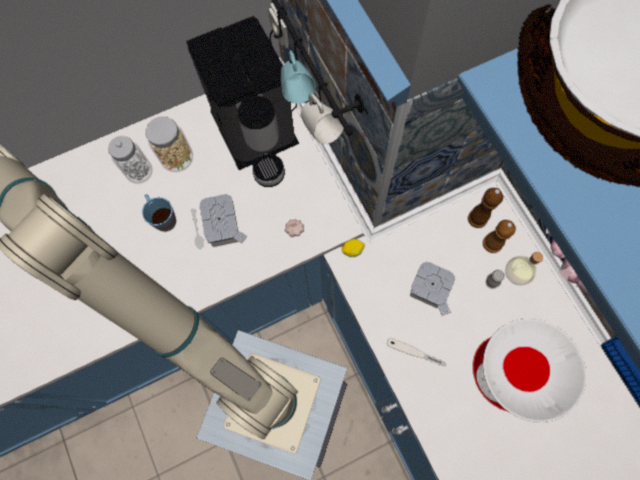

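View pics/side.png

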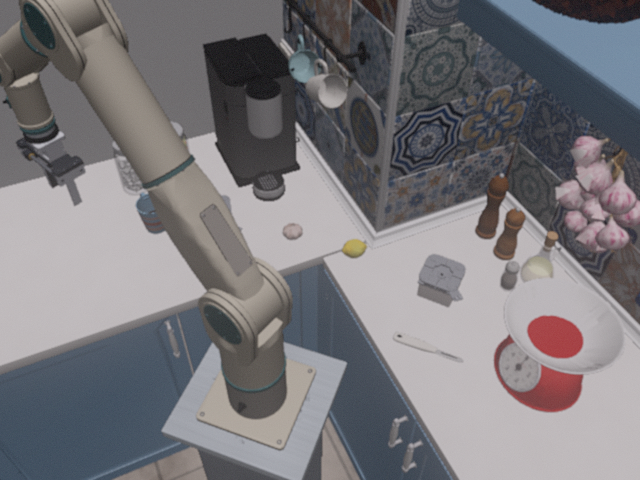

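The top view shows the oblong box at about (220,219), with the spoon to its left and the tab at about (240,238). The square box is at about (433,284). I'll measure the oblong lid next.

```bash
cat > h.py <<'E'
import numpy as np,cv2
def cast(c,uv,z):
    uv=np.atleast_2d(np.asarray(uv,float));K,R,t=c["intrinsics"],c["R"],c["t"]
    d=np.c_[(uv-K[[0,1],[2,2]])/K[[0,1],[0,1]],np.ones(len(uv))]@R
    o=-R.T@t
    return o+d*((z-o[2])/d[:,2])[:,None]
def cloud(c,d):
    v,u=np.mgrid[:480,:640];K=c["intrinsics"]
    p=np.stack([(u-K[0,2])/K[0,0]*d,(v-K[1,2])/K[1,1]*d,d],-1)
    return (p-c["t"])@c["R"]
E
python3 - <<'E'
from h import *
f=np.load("top.npz");im=f["im"];P=cloud(f,f["d"])
m=((P[...,2]>.05)&(P[...,2]<.09)).astype(np.uint8)
hsv=cv2.cvtColor(im,cv2.COLOR_RGB2HSV);print(hsv[219,215],hsv[238,240],P[219,215],P[230,300])
m&=((hsv[...,1]<70)).astype(np.uint8)
n,l,s,c=cv2.connectedComponentsWithStats(m)
for i in range(1,n):
    if s[i,4]>200:
        w=cast(f,np.argwhere(l==i)[:,::-1],.074)[:,:2].astype(np.float32)
        print(s[i],cast(f,c[i],.074).round(3),cv2.minAreaRect(w),np.median(P[l==i],0).round(3))
a=cv2.resize(im[180:270,170:290,::-1],None,fx=6,fy=6,interpolation=cv2.INTER_CUBIC);cv2.imwrite("pics/crop.png",a)
E
```

```text
[120  16 143] [120   9 162] [0.41437611 0.32201892 0.06581174] [0.47127926 0.08782762 0.0305892 ]
[  13   77  188   82 1610] [[0.605 0.75  0.074]] ((0.6098498106002808, 0.7456735372543335), (0.03769395500421524, 0.5864957571029663), 45.1304817199707) [0.606 0.754 0.07 ]
[330 142 201  83 912] [[ 0.694 -0.216  0.074]] ((0.687005341053009, -0.2229829728603363), (0.24013087153434753, 0.588115394115448), 11.519305229187012) [ 0.699 -0.219  0.067]
[119 154  29  24 201] [[0.482 0.592 0.074]] ((0.48493894934654236, 0.5977056622505188), (0.05378169193863869, 0.08335128426551819), 55.22383499145508) [0.477 0.589 0.07 ]
[ 199  194   48   49 1568] [[0.417 0.308 0.074]] ((0.4174572229385376, 0.29988837242126465), (0.1556139588356018, 0.11513558775186539), 31.525142669677734) [0.417 0.312 0.073]
[510 256  26  25 339] [[ 0.546 -0.531  0.074]] ((0.5488638281822205, -0.5314179062843323), (0.06992637366056442, 0.06537768244743347), 55.713829040527344) [ 0.544 -0.529  0.067]
[ 410  262   45   53 1405] [[ 0.426 -0.314  0.074]] ((0.42061376571655273, -0.31938356161117554), (0.12049178779125214, 0.12089625746011734), 83.35823822021484) [ 0.428 -0.315  0.074]
```

View pics/crop.png

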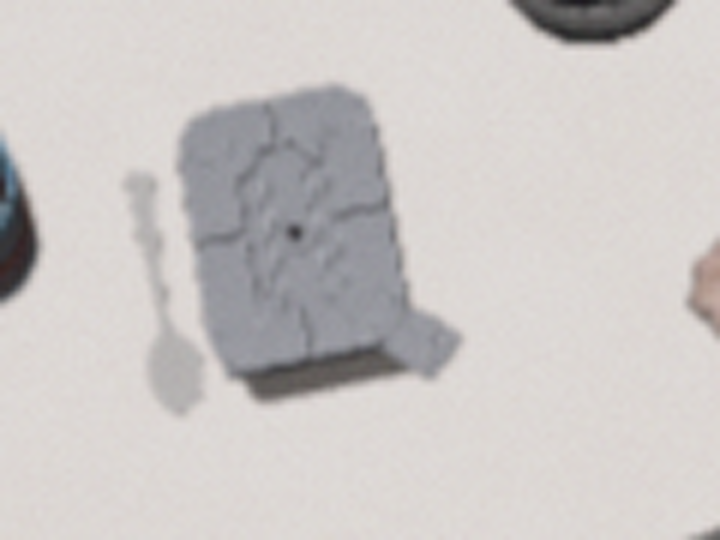

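The crop shows the lid with its centre dot at (219,218.6) and the tab at the lower right corner. Clockwise order in the picture is lower right, lower left, upper left, upper right.

```bash
python3 - <<'E'
from h import *
f=np.load("top.npz");im=f["im"]
hsv=cv2.cvtColor(im,cv2.COLOR_RGB2HSV)
roi=np.zeros((480,640),np.uint8);roi[190:246,197:252]=1
m=((hsv[...,2]<185)&(hsv[...,2]>115)&(hsv[...,0]>105)).astype(np.uint8)*roi   # grey-blue lid
k=cv2.getStructuringElement(cv2.MORPH_ELLIPSE,(17,17))
m=cv2.morphologyEx(m,cv2.MORPH_CLOSE,np.ones((3,3)));o=cv2.morphologyEx(m,cv2.MORPH_OPEN,k)
w=cast(f,np.argwhere(o)[:,::-1],.074)[:,:2].astype(np.float32)
R=cv2.minAreaRect(w);print(R,cv2.boxPoints(R).round(3).tolist(),o.sum())
print("dot",cast(f,[219.1,218.6],.06).round(4))
px=lambda a:np.array([170,180])+(np.array(a)+.5)/6-.5
q=cast(f,px([[443,340],[306,350],[268,110],[205,241],[375,211]]),.074)
print("tab, bottom split, top split, left, right",q.round(4).tolist())
d=q[1]-q[2];print("long axis deg",np.degrees(np.arctan2(d[1],d[0])));d=q[4]-q[3];print("y axis",np.degrees(np.arctan2(d[1],d[0])))
print(q[1:3].mean(0),q[3:].mean(0))
E
```

```text
((0.4202428460121155, 0.3124784529209137), (0.13343630731105804, 0.0947483628988266), 31.514986038208008) [[0.33899998664855957, 0.3179999887943268], [0.3880000114440918, 0.2370000034570694], [0.5019999742507935, 0.3070000112056732], [0.4519999921321869, 0.3880000114440918]] 1413
dot [[0.4208 0.3132 0.06  ]]
tab, bottom split, top split, left, right [[0.3901, 0.2246, 0.074], [0.3651, 0.2833, 0.074], [0.4709, 0.3458, 0.074], [0.3999, 0.3487, 0.074], [0.4395, 0.2784, 0.074]]
long axis deg -149.4051720345756
y axis -60.59725029189697
[0.41797217 0.31454745 0.074     ] [0.41968317 0.31354836 0.074     ]
```

```bash
python3 - <<'E'
from h import *
from plant import r
f=np.load("top.npz");P=cloud(f,f["d"])
c=np.array([.4203,.3127]);a=np.radians(-149);x=np.array([np.cos(a),np.sin(a)]);y=np.array([-x[1],x[0]])
roi=np.zeros((480,640),bool);roi[20:200,185:310]=1
for i,(sx,sy) in enumerate([(1,1),(1,-1),(-1,-1),(-1,1)]):
    p=c+.051*sx*x+.031*sy*y
    for z in(.02,.13):
        Q=P[roi&(P[...,2]>z)&(P[...,0]>.5)];d=np.hypot(*(Q[:,:2]-p).T);k=d.argmin();print(i+1,p.round(4),z,"nearest",Q[k].round(3),d[k].round(3))
E
```

```text
1 [0.3926 0.2599] 0.02 nearest [0.574 0.249 0.041] 0.182
1 [0.3926 0.2599] 0.13 nearest [0.579 0.248 0.263] 0.186
2 [0.3606 0.313 ] 0.02 nearest [0.574 0.249 0.041] 0.223
2 [0.3606 0.313 ] 0.13 nearest [0.579 0.248 0.263] 0.227
3 [0.448  0.3655] 0.02 nearest [0.603 0.336 0.028] 0.158
3 [0.448  0.3655] 0.13 nearest [0.61  0.335 0.367] 0.165
4 [0.48   0.3124] 0.02 nearest [0.579 0.263 0.02 ] 0.111
4 [0.48   0.3124] 0.13 nearest [0.584 0.262 0.295] 0.115
```

>>> drive_tool(
  increments=[
    [[0.0, -0.2, 0], [0, 0, 0], 1],
    [[0.05, -0.24, 0], [0, 0, 0], 1],
    [[0.1, -0.22, 0], [0, 0, 0], 1],
    [[0.12, -0.2, 0], [0, 0, 0], 1],
    [[0.12, -0.2, 0], [0, 0, 0], 1],
  ],
)

```text
time_s: 0.6
position: [0.3108, 0.3931, 0.1673]
tool_rot: [0.181, 0.983, -0.0, -0.0]
contact_force: [1.1, 0.9, 0.4]
gripper_width: 0.0572
grip_force: 0.0
```

>>> drive_tool(
  increments=[
    [[0.1, -0.17, 0], [0, 0, 0], 1],
    [[0.1, -0.17, 0], [0, 0, 0], 1],
    [[0.1, -0.17, 0], [0, 0, 0], 1],
    [[0.1, -0.16, 0], [0, 0, 0], 1],
    [[0, 0, 0], [0, 0, 0], 1],
  ],
)

```text
time_s: 1.1
position: [0.3931, 0.2556, 0.1673]
tool_rot: [0.186, 0.983, -0.001, 0.001]
contact_force: [0.3, 0.0, 0.4]
gripper_width: 0.0175
grip_force: 0.0
```

```bash
python3 - <<'E'
from h import *
from plant import r
o=r.get_obs();c=r.calibration("wrist");im,d=r.grab_frame("wrist")
print(o["position"].round(4),o["gripper_width"]);np.savez("w.npz",im=im,d=d,**c)
im=im[:,:,::-1].copy()
for p in([.3926,.2599],[.3606,.313],[.448,.3655],[.48,.3124]):
    q=c["R"]@np.r_[p,.0755]+c["t"];q=c["intrinsics"]@q;q=q[:2]/q[2];print(q.round(0));cv2.circle(im,tuple(int(v) for v in q),3,(0,0,255),-1)
cv2.imwrite("pics/w.png",im)
E
```

```text
[0.3931 0.2556 0.1673] 0.017514341563979928
[322. 226.]
[364. 174.]
[445. 239.]
[402. 286.]
```

View pics/w.png

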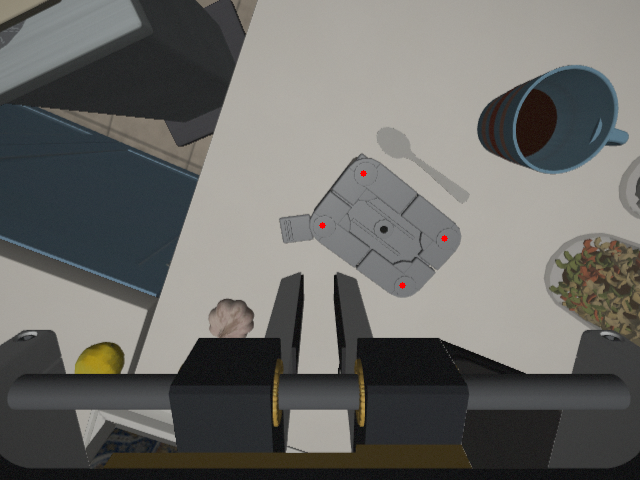

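The wrist view shows the red marks on all four pads (322,226), (364,174), (445,239), (402,286), so the estimate holds. I'll go down on the tab corner.

>>> drive_tool(
  increments=[
    [[0, 0.02, 0], [0, 0, 0], 1],
    [[0, 0, -0.15], [0, 0, 0], 1],
    [[0, 0, -0.15], [0, 0, 0], 1],
    [[0, 0, -0.1], [0, 0, 0], 1],
    [[0, 0, 0], [0, 0, 0], 1],
  ],
)

```text
time_s: 1.65
position: [0.3876, 0.2657, 0.0851]
tool_rot: [0.18, 0.984, -0.002, -0.002]
contact_force: [-0.7, 0.3, 0.6]
gripper_width: 0.0004
grip_force: 0.0
```

>>> drive_tool(
  increments=[
    [[0.0, 0, 0], [0, 0, 0], 1],
    [[0, 0, 0], [0, 0, 0], 1],
  ],
)

```text
time_s: 1.85
position: [0.3908, 0.2664, 0.0883]
tool_rot: [0.181, 0.983, 0.001, 0.001]
contact_force: [0.4, 0.5, -0.3]
gripper_width: 0.0008
grip_force: 0.0
```

>>> drive_tool(
  increments=[
    [[0.01, -0.032, 0], [0, 0, 0], 1],
    [[0, 0, -0.02], [0, 0, 0], 1],
    [[0, 0, 0], [0, 0, 0], 1],
    [[0, 0, 0], [0, 0, 0], 1],
  ],
)

```text
time_s: 2.25
position: [0.3925, 0.2586, 0.0835]
tool_rot: [0.182, 0.983, 0.0, 0.0]
contact_force: [-0.1, 0.1, 1.0]
gripper_width: 0.0006
grip_force: 0.0
```

>>> drive_tool(
  increments=[
    [[0, 0, -0.03], [0, 0, 0], 1],
    [[0, 0, -0.02], [0, 0, 0], 1],
    [[0, 0, -0.02], [0, 0, 0], 1],
    [[0, 0, -0.015], [0, 0, 0], 1],
    [[0, 0, 0], [0, 0, 0], 1],
  ],
)

```text
time_s: 2.75
position: [0.3921, 0.2584, 0.0658]
tool_rot: [0.182, 0.983, -0.0, -0.0]
contact_force: [0.9, 0.3, -0.2]
gripper_width: 0.0003
grip_force: 0.0
```

>>> drive_tool(
  increments=[
    [[0, 0, -0.01], [0, 0, 0], 1],
    [[0, 0, 0], [0, 0, 0], 1],
  ],
)

```text
time_s: 2.95
position: [0.3924, 0.2586, 0.0642]
tool_rot: [0.182, 0.983, -0.0, -0.0]
contact_force: [-0.7, 0.1, -0.1]
gripper_width: 0.0004
grip_force: 0.0
```

```bash
python3 - <<'E'
from h import *
from plant import r
print(r.get_obs()["position"],r.get_obs()["contact_force"]);c=r.calibration("wrist");im,d=r.grab_frame("wrist")
P=cloud(c,d);np.savez("w2.npz",im=im,d=d,**c)
im=im[:,:,::-1].copy()
cv2.imwrite("pics/w2.png",cv2.resize(im[60:330,180:540],None,fx=2.2,fy=2.2))
E
```

```text
[0.39241577 0.25857537 0.06424308] [-0.74764997  0.14819768 -0.07344063]
```

View pics/w2.png

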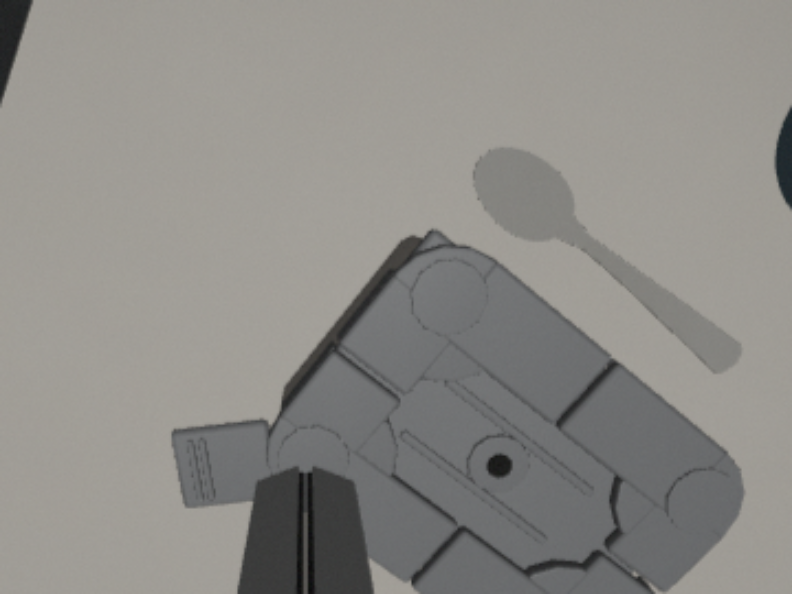

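The picture shows the tab section stepped below its neighbours, with the tip on its pad. I'll check this in the depth image.

```bash
cat >> h.py <<'E'
def heights(P,pts=None):
    c=np.array([.4203,.3127]);a=np.radians(-149);x=np.array([np.cos(a),np.sin(a)]);y=np.array([-x[1],x[0]])
    L=(P[...,:2]-c)@np.c_[x,y];out=[]
    for sx,sy in[(1,1),(1,-1),(-1,-1),(-1,1)]:
        row=[]
        for u,v in[(.051,.012),(.020,.038),(.051,.031)]:   # short arm, long arm, pad
            m=(np.hypot(L[...,0]-sx*u,L[...,1]-sy*v)<.005)&(P[...,2]>.05)&(P[...,2]<.09)
            row.append((round(float(np.median(P[m][:,2]))*1e3,1),int(m.sum())) if m.any() else None)
        out.append(row)
    return out
E
python3 - <<'E'
from h import *
for n in("w","w2"):
    f=np.load(n+".npz");print(n,*heights(cloud(f,f["d"])),sep="\n")
E
```

```text
w
[(75.3, 85), (75.7, 78), (77.0, 85)]
[(75.2, 89), (75.7, 89), (77.2, 97)]
[(75.6, 81), (75.8, 86), (77.2, 79)]
[(75.4, 72), (75.8, 72), (77.4, 70)]
w2
[(75.4, 176), (75.7, 127), (77.1, 137)]
[(75.4, 188), (75.7, 190), (77.3, 209)]
[(75.5, 152), (75.8, 174), (77.3, 169)]
[(75.5, 140), (75.7, 121), (77.3, 134)]
```

```bash
python3 - <<'E'
from h import *
f=np.load("w2.npz");P=cloud(f,f["d"])
q=f["intrinsics"]@(f["R"]@np.array([.39242,.25858,.06424])+f["t"]);print("TCP px",q[:2]/q[2],"depth",q[2])
for v in range(255,340,8): print(v,[(u,P[v,u].round(4).tolist(),f["d"][v,u].round(3)) for u in(300,312,326,338)])
E
```

```text
TCP px [317.66985912 262.69378206] depth 0.23377611491887235
255 [(300, [0.3796, 0.251, 0.0742], np.float32(0.222)), (312, [0.3828, 0.2583, 0.0732], np.float32(0.223)), (326, [0.3846, 0.2674, 0.0777], np.float32(0.218)), (338, [0.388, 0.2745, 0.0758], np.float32(0.22))]
263 [(300, [0.385, 0.2489, 0.0739], np.float32(0.224)), (312, [0.386, 0.2571, 0.0791], np.float32(0.218)), (326, [0.39, 0.2654, 0.0771], np.float32(0.22)), (338, [0.3934, 0.2726, 0.0754], np.float32(0.222))]
271 [(300, [0.3902, 0.2468, 0.0742], np.float32(0.225)), (312, [0.3921, 0.2547, 0.0766], np.float32(0.222)), (326, [0.3953, 0.2634, 0.077], np.float32(0.222)), (338, [0.3982, 0.2708, 0.0769], np.float32(0.222))]
279 [(300, [0.3801, 0.2531, 0.114], np.float32(0.183)), (312, [0.3827, 0.2591, 0.1133], np.float32(0.184)), (326, [0.3852, 0.2663, 0.1139], np.float32(0.184)), (338, [0.3877, 0.2724, 0.1135], np.float32(0.184))]
287 [(300, [0.3799, 0.2538, 0.1251], np.float32(0.173)), (312, [0.3825, 0.2594, 0.1242], np.float32(0.174)), (326, [0.385, 0.2662, 0.1244], np.float32(0.173)), (338, [0.3876, 0.2719, 0.1235], np.fl
[... 581 characters left out ...]
oat32(0.149)), (338, [0.3868, 0.2706, 0.1492], np.float32(0.15))]
319 [(300, [0.3811, 0.2551, 0.1556], np.float32(0.144)), (312, [0.383, 0.2598, 0.1555], np.float32(0.144)), (326, [0.3848, 0.2655, 0.156], np.float32(0.143)), (338, [0.3868, 0.2702, 0.1559], np.float32(0.143))]
327 [(300, [0.3808, 0.2556, 0.1627], np.float32(0.137)), (312, [0.3833, 0.2598, 0.1614], np.float32(0.138)), (326, [0.3843, 0.2655, 0.1631], np.float32(0.136)), (338, [0.3865, 0.2699, 0.1623], np.float32(0.137))]
335 [(300, [0.381, 0.2558, 0.1683], np.float32(0.131)), (312, [0.3833, 0.2599, 0.1672], np.float32(0.133)), (326, [0.3848, 0.2652, 0.168], np.float32(0.132)), (338, [0.3873, 0.2694, 0.1667], np.float32(0.133))]
```

```bash
python3 - <<'E'
from h import *
from plant import r
o=r.get_obs();print(o["position"],o["joints"].round(4).tolist())
im,d=r.grab_frame("side");c=r.calibration("side");P=cloud(c,d)
im=im[:,:,::-1].copy()
q=c["intrinsics"]@(c["R"]@o["position"]+c["t"]);q=q[:2]/q[2];print(q)
u,v=q.astype(int)
x0,y0=max(u-60,0),max(v-60,0)
cv2.imwrite("pics/s2.png",cv2.resize(im[y0:y0+90,x0:x0+120],None,fx=6,fy=6,interpolation=cv2.INTER_CUBIC))
f=np.load("w.npz");w=np.load("w2.npz")
for g in(f,w):print("cam",(-g["R"].T@g["t"]).round(4),"axis",g["R"][2].round(3))
E
```

```text
[0.39244507 0.25861476 0.06433469] [-0.6728, 0.5434, 0.0436, 2.1079, -0.0479, 0.4913, 0.6117]
[227.54070614 226.47158721]
cam [0.3151 0.2873 0.3861] axis [ 0.267 -0.108 -0.958]
cam [0.3143 0.2891 0.2832] axis [ 0.267 -0.103 -0.958]
```

View pics/s2.png

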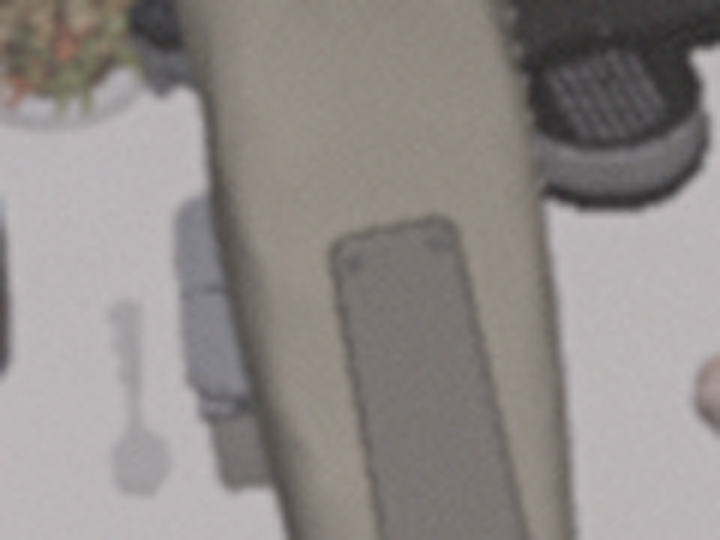

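The side view only shows the forearm hiding the tip. The wrist depth shows the lid still raised and the visible finger ending well above it, so I'll go down slowly and watch the force.

>>> drive_tool(
  increments=[
    [[0, 0, -0.02], [0, 0, 0], 1],
    [[0, 0, -0.02], [0, 0, 0], 1],
    [[0, 0, 0], [0, 0, 0], 1],
  ],
)

```text
time_s: 3.35
position: [0.392, 0.2583, 0.0558]
tool_rot: [0.182, 0.983, -0.0, -0.0]
contact_force: [0.0, 0.5, 0.5]
gripper_width: 0.0008
grip_force: 0.0
```

```bash
python3 - <<'E'
from h import *
from plant import r
print(r.hold_point_z,r.get_obs()["position"])
f=np.load("w.npz");P=cloud(f,f["d"])
for u in(290,345):
  for v in range(262,312,4): print(u,v,P[v,u].round(4))
c=r.calibration("wrist");im,d=r.grab_frame("wrist");P=cloud(c,d);print(heights(P))
for v in range(255,300,4): print(v,P[v,319].round(4))
E
```

```text
-0.0188 [0.39203858 0.25831098 0.05579901]
290 262 [0.4393 0.2002 0.0009]
290 266 [0.4442 0.1981 0.0008]
290 270 [0.449  0.1961 0.0008]
290 274 [0.4537 0.1941 0.0015]
290 278 [0.3784 0.2453 0.2165]
290 282 [0.3785 0.2458 0.2219]
290 286 [0.3786 0.2461 0.2269]
290 290 [0.3791 0.2463 0.2308]
290 294 [0.3788 0.2469 0.2364]
290 298 [0.3799 0.2466 0.2383]
290 302 [0.3796 0.2472 0.2435]
290 306 [0.3793 0.2478 0.2481]
290 310 [0.3793 0.2481 0.2521]
345 262 [0.4637 0.2629 0.0014]
345 266 [0.4683 0.2611 0.0023]
345 270 [0.4735 0.2592 0.0017]
345 274 [0.4786 0.2574 0.0014]
345 278 [0.3897 0.2733 0.2158]
345 282 [0.3899 0.2728 0.2204]
345 286 [0.3893 0.2726 0.2263]
345 290 [0.3896 0.2722 0.2301]
345 294 [0.3892 0.2719 0.2351]
345 298 [0.3891 0.2716 0.2395]
345 302 [0.3893 0.2713 0.243 ]
345 306 [0.3885 0.2711 0.2481]
345 310 [0.3889 0.2708 0.251 ]
[[(75.4, 186), (75.7, 136), (77.2, 68)], [(75.3, 202), (75.7, 207), (77.1, 219)], [(75.4, 160), (75.7, 185), (77.2, 175)], [(75.5, 151), (75.6, 29), (77.2, 143)]]
255 [0.3805 0.2637 0.0757]
259 [0.3827 0.2629 0.0765]
263 [0.3852 0.2619 0.0763]
267 [0.3874 0.2611 0.0773]
271 [0.3898 0.2602 0.0776]
275 [0.3848 0.2621 0.0967]
279 [0.385  0.262  0.1019]
283 [0.3851 0.2619 0.1069]
287 [0.3851 0.2619 0.1119]
291 [0.3851 0.2619 0.1169]
295 [0.3849 0.262  0.1218]
299 [0.3843 0.2622 0.1274]
```

The visible tip sits about 40 mm above the reported TCP, at about z 0.096, so contact should come near TCP z 0.036.

>>> drive_tool(
  increments=[
    [[0, 0, -0.03], [0, 0, 0], 1],
    [[0, 0, -0.03], [0, 0, 0], 1],
    [[0, 0, -0.01], [0, 0, 0], 1],
    [[0, 0, 0], [0, 0, 0], 1],
  ],
)

```text
time_s: 3.8
position: [0.3921, 0.2583, 0.0419]
tool_rot: [0.182, 0.983, -0.0, -0.0]
contact_force: [-0.9, -0.4, -0.1]
gripper_width: 0.0004
grip_force: 0.0
```

>>> drive_tool(
  increments=[
    [[0, 0, -0.01], [0, 0, 0], 1],
    [[0, 0, -0.01], [0, 0, 0], 1],
    [[0, 0, -0.01], [0, 0, 0], 1],
    [[0, 0, 0], [0, 0, 0], 1],
  ],
)

```text
time_s: 4.2
position: [0.3926, 0.2586, 0.0366]
tool_rot: [0.182, 0.983, 0.0, 0.0]
contact_force: [-0.3, -0.7, 6.0]
gripper_width: 0.0006
grip_force: 3.4
```

Contact at 6 N. I'll press on.

>>> drive_tool(
  increments=[
    [[0, 0, -0.01], [0, 0, 0], 1],
    [[0, 0, -0.01], [0, 0, 0], 1],
    [[0, 0, -0.01], [0, 0, 0], 1],
    [[0, 0, -0.01], [0, 0, 0], 1],
    [[0, 0, 0], [0, 0, 0], 1],
  ],
)

```text
time_s: 4.7
position: [0.3925, 0.2585, 0.0294]
tool_rot: [0.182, 0.983, 0.0, 0.0]
contact_force: [-2.5, -1.4, 16.7]
gripper_width: 0.0002
grip_force: 7.9
```

>>> drive_tool(
  increments=[
    [[0, 0, 0.06], [0, 0, 0], 1],
    [[0, 0, 0.08], [0, 0, 0], 1],
    [[0, 0, 0], [0, 0, 0], 1],
  ],
)

```text
time_s: 5.0
position: [0.3936, 0.2594, 0.0575]
tool_rot: [0.182, 0.983, 0.001, 0.001]
contact_force: [1.0, 0.0, -0.5]
gripper_width: 0.0002
grip_force: 0.0
```

```bash
cat > chk.py <<'E'
from h import *
from plant import r
print(r.get_obs()["position"].round(4))
c=r.calibration("wrist");im,d=r.grab_frame("wrist");P=cloud(c,d);print(*heights(P),sep="\n")
g=cv2.cvtColor(im,cv2.COLOR_RGB2GRAY)   # dark dot at the lid centre
q=c["intrinsics"]@(c["R"]@np.array([.4203,.3127,.06])+c["t"]);u,v=(q[:2]/q[2]).astype(int)
s=g[v-25:v+25,u-25:u+25]<45
if s.any():
    p=np.argwhere(s).mean(0)[::-1]+[u-25,v-25];print("dot",cast(c,p,.06).round(4),int(s.sum()))
E
python3 chk.py
```

```text
[0.3936 0.2594 0.0575]
[(67.3, 176), (67.5, 110), (69.0, 159)]
[(75.3, 201), (75.7, 207), (77.3, 220)]
[(75.5, 157), (75.8, 182), (77.3, 166)]
[(75.4, 147), (75.7, 68), (77.2, 140)]
dot [[0.4227 0.3148 0.06  ]] 84
```

Section 1 is shut (67.5 mm) and the others are up. On to corner 2.

>>> drive_tool(
  increments=[
    [[-0.08, 0.135, 0], [0, 0, 0], 1],
    [[-0.08, 0.135, 0], [0, 0, 0], 1],
    [[0, 0, 0], [0, 0, 0], 1],
    [[0, 0, 0], [0, 0, 0], 1],
  ],
)

```text
time_s: 5.45
position: [0.3598, 0.3125, 0.0555]
tool_rot: [0.181, 0.983, -0.001, -0.0]
contact_force: [-0.2, -0.5, 0.1]
gripper_width: 0.0005
grip_force: 0.0
```

>>> drive_tool(
  increments=[
    [[0.006, 0.005, -0.03], [0, 0, 0], 1],
    [[0, 0, -0.03], [0, 0, 0], 1],
    [[0, 0, -0.02], [0, 0, 0], 1],
    [[0, 0, -0.01], [0, 0, 0], 1],
    [[0, 0, 0], [0, 0, 0], 1],
  ],
)

```text
time_s: 5.95
position: [0.3618, 0.3128, 0.0381]
tool_rot: [0.182, 0.983, -0.0, -0.0]
contact_force: [-0.7, 0.3, -0.1]
gripper_width: 0.0007
grip_force: 0.0
```

>>> drive_tool(
  increments=[
    [[0, 0, -0.01], [0, 0, 0], 1],
    [[0, 0, -0.01], [0, 0, 0], 1],
    [[0, 0, -0.01], [0, 0, 0], 1],
    [[0, 0, -0.01], [0, 0, 0], 1],
    [[0, 0, 0], [0, 0, 0], 1],
  ],
)

```text
time_s: 6.45
position: [0.3616, 0.3137, 0.03]
tool_rot: [0.182, 0.983, -0.0, -0.0]
contact_force: [0.2, 0.2, 0.5]
gripper_width: 0.0005
grip_force: 0.0
```

>>> drive_tool(
  increments=[
    [[0, 0, -0.008], [0, 0, 0], 1],
    [[0, 0, 0], [0, 0, 0], 1],
    [[0, 0, 0.06], [0, 0, 0], 1],
    [[0, 0, 0.08], [0, 0, 0], 1],
    [[0, 0, 0], [0, 0, 0], 1],
  ],
)

```text
time_s: 6.95
position: [0.3629, 0.3148, 0.0585]
tool_rot: [0.182, 0.983, 0.002, 0.001]
contact_force: [0.5, 0.6, 1.3]
gripper_width: 0.0005
grip_force: 0.0
```

```bash
python3 chk.py
```

```text
[0.3629 0.3148 0.0585]
[(67.2, 147), None, (69.1, 137)]
[(67.4, 53), (67.6, 160), (69.2, 166)]
[None, (75.7, 149), (77.2, 134)]
[None, None, None]
dot [[0.4288 0.3076 0.06  ]] 1002
```

Section 2 is shut. Corner 3 next.

>>> drive_tool(
  increments=[
    [[0.145, 0.087, 0], [0, 0, 0], 1],
    [[0.145, 0.087, 0], [0, 0, 0], 1],
    [[0.145, 0.087, 0], [0, 0, 0], 1],
    [[0, 0, 0], [0, 0, 0], 1],
    [[0, 0, 0], [0, 0, 0], 1],
  ],
)

```text
time_s: 7.5
position: [0.4481, 0.3652, 0.0557]
tool_rot: [0.182, 0.983, -0.001, -0.001]
contact_force: [-0.4, 0.0, 0.2]
gripper_width: 0.0006
grip_force: 0.0
```

>>> drive_tool(
  increments=[
    [[0.004, 0.004, -0.03], [0, 0, 0], 1],
    [[0, 0, -0.03], [0, 0, 0], 1],
    [[0, 0, -0.02], [0, 0, 0], 1],
    [[0, 0, -0.01], [0, 0, 0], 1],
    [[0, 0, 0], [0, 0, 0], 1],
  ],
)

```text
time_s: 8.0
position: [0.449, 0.3663, 0.0384]
tool_rot: [0.182, 0.983, -0.0, -0.0]
contact_force: [0.9, 0.3, 0.0]
gripper_width: 0.0002
grip_force: 0.0
```

>>> drive_tool(
  increments=[
    [[0, 0, -0.01], [0, 0, 0], 1],
    [[0, 0, -0.01], [0, 0, 0], 1],
    [[0, 0, -0.01], [0, 0, 0], 1],
    [[0, 0, -0.014], [0, 0, 0], 1],
    [[0, 0, 0], [0, 0, 0], 1],
  ],
)

```text
time_s: 8.5
position: [0.4495, 0.3666, 0.0296]
tool_rot: [0.182, 0.983, -0.0, -0.0]
contact_force: [-0.8, 0.3, 0.7]
gripper_width: 0.0002
grip_force: 0.0
```

>>> drive_tool(
  increments=[
    [[0, 0, -0.008], [0, 0, 0], 1],
    [[0, 0, 0], [0, 0, 0], 1],
    [[0, 0, 0.06], [0, 0, 0], 1],
    [[0, 0, 0.08], [0, 0, 0], 1],
    [[0, 0, 0], [0, 0, 0], 1],
  ],
)

```text
time_s: 9.0
position: [0.4509, 0.3677, 0.0584]
tool_rot: [0.182, 0.983, 0.002, 0.001]
contact_force: [-0.8, -0.4, 0.2]
gripper_width: 0.0004
grip_force: 0.0
```

```bash
python3 chk.py
```

```text
[0.4509 0.3677 0.0584]
[(67.4, 183), (67.5, 157), (69.1, 171)]
[(67.3, 197), (67.5, 198), (69.1, 218)]
[(67.4, 65), (67.6, 180), (69.1, 167)]
[(75.3, 151), (75.7, 151), (77.1, 78)]
dot [[0.4217 0.3111 0.06  ]] 91
```

Three are shut. Corner 4 next.

>>> drive_tool(
  increments=[
    [[0.078, -0.135, 0], [0, 0, 0], 1],
    [[0.078, -0.135, 0], [0, 0, 0], 1],
    [[0, 0, 0], [0, 0, 0], 1],
    [[0, 0, 0], [0, 0, 0], 1],
  ],
)

```text
time_s: 9.45
position: [0.4807, 0.3118, 0.0558]
tool_rot: [0.183, 0.983, -0.0, -0.0]
contact_force: [-0.1, -0.3, 0.2]
gripper_width: 0.0005
grip_force: 0.0
```

>>> drive_tool(
  increments=[
    [[0, 0.003, -0.03], [0, 0, 0], 1],
    [[0, 0, -0.03], [0, 0, 0], 1],
    [[0, 0, -0.02], [0, 0, 0], 1],
    [[0, 0, -0.01], [0, 0, 0], 1],
    [[0, 0, 0], [0, 0, 0], 1],
  ],
)

```text
time_s: 9.95
position: [0.4801, 0.3135, 0.038]
tool_rot: [0.182, 0.983, -0.0, -0.0]
contact_force: [0.0, -0.4, -0.9]
gripper_width: 0.0006
grip_force: 0.0
```

>>> drive_tool(
  increments=[
    [[0, 0, -0.01], [0, 0, 0], 1],
    [[0, 0, -0.01], [0, 0, 0], 1],
    [[0, 0, -0.01], [0, 0, 0], 1],
    [[0, 0, -0.016], [0, 0, 0], 1],
    [[0, 0, 0], [0, 0, 0], 1],
  ],
)

```text
time_s: 10.45
position: [0.4811, 0.3134, 0.0294]
tool_rot: [0.182, 0.983, 0.0, 0.0]
contact_force: [-0.0, 0.1, 3.5]
gripper_width: 0.0008
grip_force: 1.9
```

>>> drive_tool(
  increments=[
    [[0, 0, -0.006], [0, 0, 0], 1],
    [[0, 0, 0], [0, 0, 0], 1],
    [[0, 0, 0.1], [0, 0, 0], 1],
    [[0, 0, 0.15], [0, 0, 0], 1],
    [[0, 0, 0.1], [0, 0, 0], 1],
  ],
)

```text
time_s: 10.95
position: [0.4813, 0.3133, 0.0991]
tool_rot: [0.182, 0.983, 0.0, 0.0]
contact_force: [0.5, -0.6, -0.3]
gripper_width: 0.0003
grip_force: 0.0
```

```bash
python3 chk.py
```

```text
[0.4813 0.3133 0.0991]
[(67.2, 156), (67.7, 139), (69.1, 152)]
[(67.3, 168), (67.6, 171), (69.2, 182)]
[(67.4, 134), (67.7, 155), (69.0, 143)]
[(67.3, 131), (67.7, 127), (69.2, 119)]
dot [[0.4206 0.3138 0.06  ]] 73
```

All four sections read shut, the box hasn't moved, and the arm is clear. Handing in.

```bash
python3 -c "
from plant import r
print(r.hand_in())"
```

```text
the job is handed in; nothing more can be done
None
```

All four corner sections of the oblong box were pressed shut in order (tab corner, then clockwise) and read shut in the depth image (all about 8 mm down), the box did not move, and the job was handed in at about 11 s; the verdict was not shown.

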